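# Compress a valve piston in the lever press and hold it

## Task

Take the stainless piston from the blue rack, stand it foot down in the bore of the valve block so that it rests on the spring inside, and let go of it. Then bring the press lever down until the lever lies level, so that the press foot has pushed the piston's shoulder 2 to 3 mm below the block's top face, never driving it on to the end of the spring, and finish while still holding the lever there, so that a colleague can fit the keeper plate. Leave the brass pistons, the bottle and the pipe ferrule where they stand.

Things in the scene. Friction and masses are not known exactly. Their poses are not given: they have to be found in the camera images.
- press: hand lever press, fixed: green base plate 110 (x) x 235 (y) x 10 mm with an aluminium valve block 60 x 60 mm on it, block top 60 mm above the bench; pipe stubs on its two x faces reach 47 mm from the bore axis, up to 54 mm high. Origin: on the bench under the bore axis; z up; x parallel to the hinge pin; -y is the way the lever points when down. Bore, lever and grip lie in its plane x = 0
- bore (a point): centre of the mouth of the bore in the block's top face: 29.5 mm wide, with a 2 mm chamfer. A spring-loaded seat lies 20 mm below the mouth and can be pressed down 22 mm; it pushes up with 5 N at first and 0.9 N more for each mm
- hinge (a point): the lever's hinge axis, 100 mm to the press's +y side of the bore axis and 115.5 mm above the bench, in a green column 44 (x) x 42 (y) mm and 118 mm high; a coil return spring sits on the pin at its +x side, to 42 mm from the middle
- lever (a joint): angle of the press lever, rad: 0 = parked upright by its return spring (leaning 0.05 rad away from the block); grows as it is pressed; 1.62 = level; limit 1.74. Steel bar 14 x 18 mm. Let go, it springs back up. Alone it takes about 2 N at the grip; the foot meets the piston at about 1.48 rad, and at level the grip needs about 10 N downwards
- handle (a point): middle of the hold on the black plastic hand grip at the lever's end, 210 mm from the hinge axis: 325 mm above the bench when parked, 115.5 mm when level. The grip is flat-sided, 24 mm wide along the hinge axis and 28 mm the other way, with rounded edges, and covers the lever from 150 to 235 mm from the hinge axis
- foot (a point): domed steel press foot under the lever, 100 mm from the hinge; this point is its lowest when the lever is level, which is 18 mm under the lever's centre line (97.5 mm above the bench when level, over the bore's axis)
- seat (a joint): how far the spring seat inside the block is pressed down, m: 0 = free, 0.0145 with the lever level on the piston, 0.022 = end of the spring
- stem: loose stainless valve piston, 0.13 to 0.25 kg, 72 mm tall, standing upright in one of the rack's holes: lower part 28 mm in diameter and 32 mm tall with a chamfered foot (and a black band), then a shaft 14 mm in diameter and 40 mm long. Origin: centre of the underside; z along it, up. Resting on the spring in the block, its shoulder stands 12 mm above the block's top
- shoulder (a point): centre of the stainless piston's shoulder, the face where the 28 mm part ends, 32 mm above its underside
- rack: blue plastic rack, fixed, 70 (x) x 215 (y) x 20 mm, with three holes 30 mm wide and 10 mm deep in a row along its y axis, 68 mm apart; a piston in a hole stands with its underside 10 mm above the bench. Origin: centre of its underside
- brass_a: brass piston of the same shape in the rack, to be left there; origin at the centre of its underside
- brass_b: another brass piston of the same shape in the rack, to be left there; origin at the centre of its underside
- sealant: blue bottle of thread sealant with a red cap, 42 mm in diameter, 100 mm tall, loose, a bystander; origin at the centre of its underside
- ferrule: stainless pipe ferrule, 51 mm in diameter, 38 mm tall, loose, a bystander; origin at the centre of its underside

How it is judged (in metres and radians):
On the way:
1. the stainless piston stands in the bore, resting on the unpressed spring, let go, with the lever not yet on it (horizontal distance between stem and bore below 0.003 m and angle between stem's own z axis and vertical below 0.12 rad and contact force between each of the fingers, the arm, lever and stem below 0.5 N and z of shoulder in the frame of bore between 0.008 and 0.015 m), for 0.3 s.
At the end, for the whole second after the job is handed in: Fingers hold the lever (3 N or more) still and level within 0.035 rad; its foot presses the piston (6 N or more), which the robot does not touch, upright within 0.12 rad and 3 mm in the bore, shoulder 0 to 5 mm below the block top; bystanders within 30 mm of their start (horizontal distance between stem and bore below 0.003 m and angle between stem's own z axis and vertical below 0.12 rad and contact force between each of the fingers, the arm and stem below 0.5 N and z of shoulder in the frame of bore between -0.005 and 0 m and value of joint lever between 1.585 and 1.655 rad and velocity of joint lever between -0.05 and 0.05 rad/s and contact force between lever and stem above 6 N and contact force between the fingers and lever above 3 N and distance of each of brass_a, brass_b, sealant, ferrule from where it was at the start of the episode below 0.03 m); the arm keeps its last pose, push and grip.
It fails at once if the piston is driven on to the end of the spring (seat pressed more than 20 mm) (value of joint seat above 0.02 m).
It fails at once if a bystander is shifted by more than 30 mm or knocked over (distance of any of brass_a, brass_b, sealant, ferrule from where it was at the start of the episode above 0.03 m or angle between any of brass_a, brass_b, sealant, ferrule's own z axis and vertical above 0.5 rad).
It also fails if it takes over 64 s, if anything falls off the work surface, if the arm or the gripper's body presses on something with over 40 N, if the wrist force passes 120 N, or if a joint passes its speed limit or range.

## Robot

A 6-joint arm with a two-finger parallel gripper is mounted at the origin on the work surface. World frame = base frame: x ahead of the robot, y to its left, z up, the work surface at z = 0. Lengths are in mm, angles in degrees, forces in N, time in s.
With the tool pointing down it reaches from about 275 to 975 mm from the base axis. Payload 8.4 kg.
Tool frame: the origin (TCP) lies on the centre line of the jaws, within the pads' length; the fingertips stand 11 mm ahead of it and the grasp point (between the pads) lies 8 mm behind it; z points along the fingers, y is the line along which they close (so a half turn about z gives the same grasp; the last joint's range is limited). The gripper opens to 92 mm and grips with 3 to 60 N. Pads are 20 mm wide; open, the fingers measure 128 mm over their backs; the gripper's body (75 mm by 189 mm) begins 69 mm behind the grasp point.
Start: joints at [71.081, 20.225, 93.587, -0, 66.188, -0.138], TCP at [201.224, 591.723, 225.583] pointing down, gripper open.
Joint ranges: [-150.9, 150.9], [-52.94, 120.26], [3.33, 152.33], [-74.26, 254.26], [0, 154.13], [-172.89, 172.89]. Speed limits (degrees/s): [127.2, 127.2, 159.86, 180, 180, 180].

## Interface

Orientations are given as [roll, pitch, yaw] about the fixed x, y, z axes, in that order (R = Rz(yaw) Ry(pitch) Rx(roll)).
In Python, from workcell import arm gives the robot as it stands. The module is installed in compiled form; this text tells all that it offers.
- The arm moves only by the tool jog_arm, never from a script. Its argument "increments" is a list of rows, each an object with "slide": the shift along the tool's x, y, z in mm, a list of three; "roll": the turn about the tool's z in rad. In form: [{"slide": [dx, dy, dz], "roll": roll}, ...]. A call has 1 to 10 rows; each row is the pose to reach, as a shift and turn from the pose commanded when the call began, along the tool's axes at that moment; what a row does not reach only later rows make up. A row lasts 1/12 s, in which the tool goes at most 41.7 mm and 7.16 degrees, less where a joint would pass 70% of its speed; a pose out of reach is approached as far as the arm can. A call with a gripper value outside its range is refused whole. "claw" is the opening, from 0 (shut) to 1 (fully open), set as the call begins (left out, the last holds). The fingers move at their own pace and stop on an object; "squeeze" is the grip in N (left out, the last holds). Time passes only in rows, so rows that repeat a pose let the fingers close. It gives the time, the measured TCP pose, the force, the opening and the grip force at its end, in the units of the state.
- arm.observe(): the state, without advancing time (a new reading comes with each control period).
- arm.snapshot(name): name is "scene" or "top"; returns a dict with "color" (384x512x3 uint8, red, green, blue), "fx", "fy", "cx", "cy" (pixels), "world_to_cam" (4x4, takes a point from world to camera coordinates). Camera axes: x right, y down, z forward; pixel columns grow to the right and rows downward; lengths in mm; the calibration is good to about 2 mm. A picture is of the moment at which its call begins. There is no depth.
- arm.finish_job(): hands the job in; it is judged then, once.
Trained networks look in the newest picture that a camera, given by its name, has taken for a name from the list of things; names that differ only in an ending like _2 or _b are one class to them, and where a whole thing is asked for, a point or a joint stands for the part that bears it (a point fixed in the world has none). Each returns a list of dicts, best first, with "conf" (0 to 1); they miss things now and then, are a little off and sometimes report something else, mostly with a low value. They report only what shows in the picture. A call takes as long as a camera call.
- arm.boxes_of(camera, thing): "xy" ([column, row] in pixels, amid what is visible of it).
- arm.landmark_of(camera, thing): "xy" ([column, row] in pixels: a listed point, or the origin of a listed thing).
The state is a dict: "time": time; "joint_positions": joint angles; "qd": joint speeds; "joint_efforts": joint torques, N m; "position": TCP position; "eef_rot": TCP orientation; "wrist_force": force on the tool from outside, world axes, zero at the start; "wrist_torque": the same for the moment, N m; "gripper_width": finger opening in mm; "gripper_force": force on a finger pad.
Only numpy, scipy, OpenCV 4.12 (cv2) and the standard library are available. Lean on these libraries where they do the work, as an engineer would, in place of code of your own. Each camera call takes 0.05 s, during which the arm holds its last target. There are 200 camera calls.

## Working session

There is one attempt and no reset: what is moved stays moved. The work goes in short steps, Python scripts to look and compute and a tool call to move; the robot and the scene stay as the last step left them, time stands still between calls to the robot, and variables do not carry over. Pictures are saved under pics/ and viewed, at most 12 in all, crops included, and the job is handed in when it is done.

Besides the shell and the picture viewer there is one more tool, called after ">>>" as a command line: name --argument value ..., lists and objects as JSON in quotes. jog_arm: Moves the arm, as the interface text tells. Its arguments: {"type":"object","properties":{"increments":{"type":"array","items":{"type":"object","properties":{"slide":{"type":"array","items":{"type":"number"}},"roll":{"type":"number"}}}},"claw":{"type":"number"},"squeeze":{"type":"number"}},"required":["increments"]}

```bash
mkdir -p pics
cat > h.py <<'E'
from workcell import arm
import numpy as np, cv2
def ray(s,xy):
    M=np.array(s["world_to_cam"]);R=M[:3,:3];t=M[:3,3]
    d=R.T@np.array([(xy[0]-s["cx"])/s["fx"],(xy[1]-s["cy"])/s["fy"],1]);return -R.T@t,d
def atz(s,xy,z):
    o,d=ray(s,xy);return (o+d*(z-o[2])/d[2])
def proj(s,p):
    M=np.array(s["world_to_cam"]);c=M[:3,:3]@np.array(p)+M[:3,3]
    return [s["fx"]*c[0]/c[2]+s["cx"],s["fy"]*c[1]/c[2]+s["cy"]]
def tri(a,pa,b,pb):
    o1,d1=ray(a,pa);o2,d2=ray(b,pb)
    k=np.linalg.lstsq(np.c_[d1,-d2],o2-o1,rcond=None)[0]
    p,q=o1+d1*k[0],o2+d2*k[1];return (p+q)/2,np.linalg.norm(p-q)
E
python3 - <<'E'
from h import *
np.set_printoptions(precision=1,suppress=True)
S={c:arm.snapshot(c) for c in("scene","top")}
both=np.hstack([S[c]["color"] for c in S])
for c in S: cv2.imwrite(f"pics/{c}0.png",cv2.resize(S[c]["color"][:,:,::-1],(800,600)))
Z=dict(stem=10,shoulder=42,brass_a=10,rack=0,press=0,bore=60,hinge=115.5,handle=325,foot=None,sealant=0,ferrule=0)
for n,z in Z.items():
    L={c:arm.landmark_of(c,n) for c in S}
    for c in S:
        for d in L[c][:3]:
            print(n,c,round(d["conf"],2),np.array(d["xy"]),atz(S[c],d["xy"],z) if z is not None else "")
    if L["scene"] and L["top"]: print("  tri",*tri(S["scene"],L["scene"][0]["xy"],S["top"],L["top"][0]["xy"]))
for c in S: print(c,ray(S[c],(0,0))[0],S[c]["fx"])
print(arm.observe())
E
```

```text
stem scene 0.5 [131.5 235.8] [ 566.5 -365.5   10. ]
stem top 0.53 [362.4 229. ] [ 570.5 -377.7   10. ]
  tri [ 571.3 -368.4   23.4] 10.239673409550031
shoulder scene 0.75 [126.3 232.5] [ 569.4 -370.7   42. ]
shoulder scene 0.62 [157.8 231.3] [ 594.5 -295.8   42. ]
shoulder top 0.62 [362.7 232. ] [ 560.9 -368.2   42. ]
shoulder top 0.43 [122.9 232.3] [563.5 301.7  42. ]
  tri [ 561.3 -373.2   26.6] 0.3208482225409832
brass_a scene 0.65 [184.8 226.9] [ 591.7 -229.7   10. ]
brass_a top 0.65 [313.3 222.2] [ 590.9 -235.3   10. ]
brass_a top 0.46 [336.8 228.3] [ 572.9 -303.2   10. ]
  tri [ 591.5 -232.3   11.7] 5.53259587747727
rack scene 0.97 [155.1 232.1] [ 573.3 -306.9    0. ]
rack scene 0.58 [348.3 236.5] [764.5 158.6   0. ]
press scene 0.7 [295.2 173.8] [541.1 104.9   0. ]
press top 0.84 [195.7 243.5] [531.6 105.1   0. ]
  tri [532.1 108.5 -16.3] 2.7482192536174628
bore scene 0.84 [295.9 160. ] [533.7 105.8  60. ]
bore scene 0.24 [350.4 231. ] [772.1 148.9  60. ]
bore top 0.91 [193.2 241.6] [536.6 104.4  60. ]
  tri [536.7 103.9  65.2] 0.39190412358585874
hinge scene 0.62 [334.9 142.2
[... 480 characters left out ...]
3.9 -92.1  16.7] 5.147962341718197
ferrule scene 0.79 [351.4 232.8] [758.1 170.7   0. ]
ferrule top 0.78 [177.9 169.5] [748.9 160.6   0. ]
  tri [753.2 168.3 -10.2] 12.286264573590527
scene [1089.  -203.4 1032.5] 428.86221209383064
top [ 528.9  -34.  1108.7] 379.85106409312687
{'time': 1.2, 'joint_positions': array([71.1, 20.2, 93.6, -0. , 66.2, -0.1]), 'qd': array([ 0. , -0. ,  0. ,  0. ,  0.1, -0. ]), 'joint_efforts': array([ -0. , -59.4, -33.5,   0.1,   0. ,  -0. ]), 'position': array([201.2, 591.7, 225.6]), 'eef_rot': array([-180. ,    0. ,  161.2]), 'wrist_force': array([-0.7,  0.2,  0.2]), 'wrist_torque': array([ 0., -0., -0.]), 'gripper_force': 0.0, 'gripper_width': 91.96612373234468}
```

View images.

View pics/scene0.png

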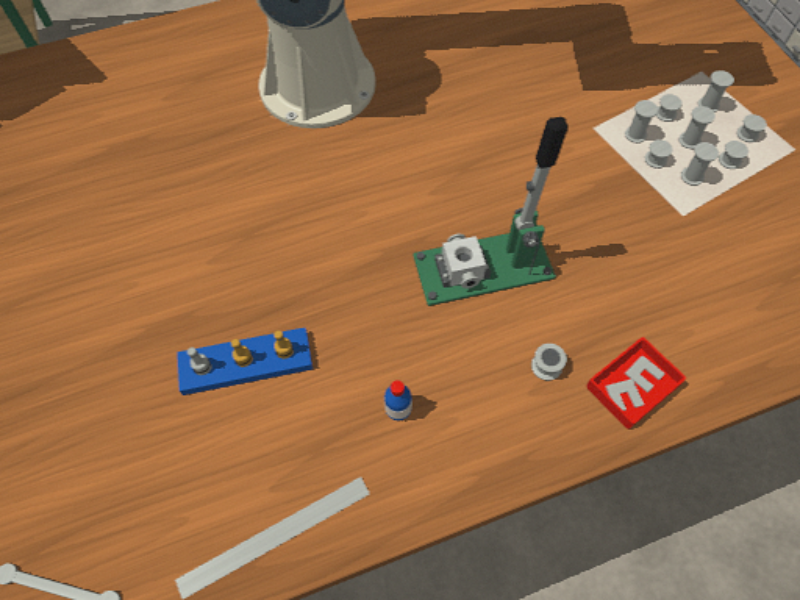

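View pics/top0.png

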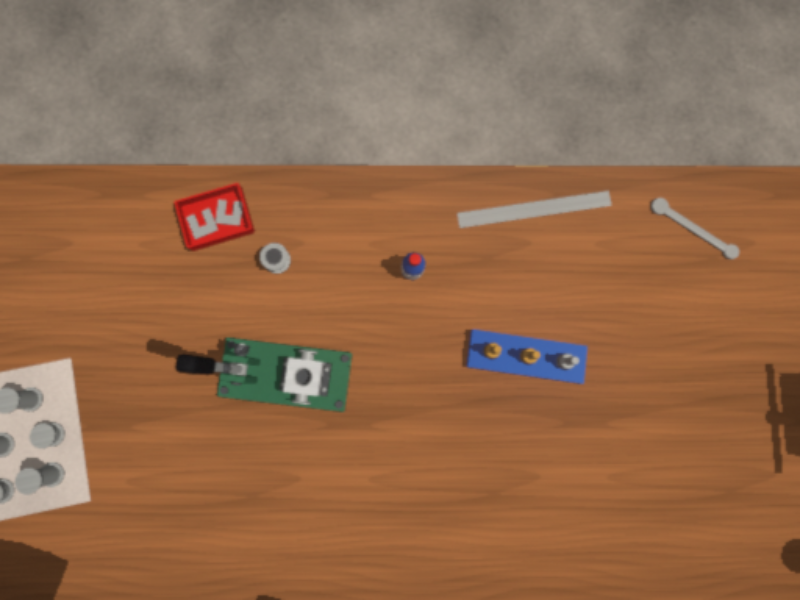

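```bash
cat > fit.py <<'E'
from h import *
from scipy.optimize import least_squares
np.set_printoptions(precision=2,suppress=True)
S={c:arm.snapshot(c) for c in("scene","top")}
def w(p,q):
    c,s=np.cos(p[2]),np.sin(p[2]);return [p[0]+c*q[0]-s*q[1],p[1]+s*q[0]+c*q[1],q[2]]
def fit(pts,p0):
    obs=[]
    for n,qs in pts.items():
        for c in S:
            for d in arm.landmark_of(c,n):
                if d["conf"]>.3:
                    for q in qs[:1] if len(qs)==1 else [min(qs,key=lambda q:np.hypot(*(np.array(proj(S[c],w(p0,q)))-d["xy"])))]:
                        if np.hypot(*(np.array(proj(S[c],w(p0,q)))-d["xy"]))<12: obs.append((n,c,q,d["xy"]))
    f=lambda p:np.concatenate([np.array(proj(S[c],w(p,q)))-xy for n,c,q,xy in obs])
    r=least_squares(f,p0,loss="soft_l1",x_scale=[10,10,.1])
    for (n,c,q,xy),e in zip(obs,f(r.x).reshape(-1,2)): print(n,c,q,e)
    print("POSE",r.x,np.degrees(r.x[2]));return r.x
E
python3 - <<'E'
from fit import *
p=fit(dict(bore=[(0,0,60)],hinge=[(0,100,115.5)],handle=[(0,110.5,325.2)],foot=[(0,87,216.3)],press=[(0,0,0)]),[536,105,-.17])
H=[-68,0,68]
r=fit(dict(rack=[(0,0,0)],stem=[(0,-68,10)],brass_a=[(0,0,10),(0,68,10)],shoulder=[(0,y,42) for y in H]),[576,-302,-.2])
print("stem",w(r,(0,-68,10)))
# blue mask
for c in S:
    im=S[c]["color"];h=cv2.cvtColor(im,cv2.COLOR_RGB2HSV)
    m=cv2.inRange(h,(105,120,60),(130,255,255))
    k=max(cv2.findContours(m,0,1)[0],key=cv2.contourArea)
    hull=cv2.convexHull(k);R=cv2.minAreaRect(hull)
    print(c,"mask",[atz(S[c],q,20)[:2] for q in cv2.boxPoints(R)])
    print("model",[w(r,(a*35,b*107.5,20))[:2] for a,b in((-1,-1),(-1,1),(1,1),(1,-1))])
    cv2.imwrite(f"pics/{c}1.png",cv2.resize(im[:,:,::-1],None,fx=1,fy=1))
E
```

```text
bore scene (0, 0, 60) [0.26 1.18]
bore scene (0, 0, 60) [ 2.26 -9.62]
bore top (0, 0, 60) [2.83 0.98]
hinge scene (0, 100, 115.5) [-0.8  -0.23]
hinge top (0, 100, 115.5) [ 0.44 -0.71]
handle scene (0, 110.5, 325.2) [0.15 0.94]
handle top (0, 110.5, 325.2) [0.26 1.19]
foot scene (0, 87, 216.3) [1.08 0.84]
foot top (0, 87, 216.3) [0.19 0.96]
press scene (0, 0, 0) [-0.22 -0.48]
press top (0, 0, 0) [-2.42 -2.97]
POSE [542.11 104.71  -0.1 ] -5.813983644658186
rack scene (0, 0, 0) [-0.27 -0.25]
rack top (0, 0, 0) [-0.33  0.24]
stem scene (0, -68, 10) [-0.09 -0.58]
stem top (0, -68, 10) [-2.01  2.28]
brass_a scene (0, 68, 10) [-0.59 -2.83]
brass_a scene (0, 0, 10) [-0.2   1.22]
brass_a top (0, 68, 10) [ 0.99 -0.49]
brass_a top (0, 0, 10) [-2.31 -1.7 ]
shoulder scene (0, -68, 42) [ 0.18 -0.05]
shoulder top (0, -68, 42) [ 1.31 -4.1 ]
POSE [ 574.38 -301.15   -0.15] -8.786752858894609
stem [np.float64(563.9882799927774), np.float64(-368.3516560637575), 10]
scene mask [array([ 524.11, -409.36]), array([ 557.13, -189.52]), array([ 635.04, -198.94]), array([ 601.75, -411.53])]
model [[np.float64(523.3651343401208), np.float64(-402.04156608564756)], [np.float64(556.2079640826802), np.float64(-189.56486492878832)], [np.float64(625.3864249244483), np.float64(-200.2578792635751)], [np.float64(592.5435951818889), np.float64(-412.7345804204343)]]
top mask [array([ 556.64, -189.85]), array([ 623.22, -200.91]), array([ 591.91, -413.66]), array([ 525.56, -400.83])]
model [[np.float64(523.3651343401208), np.float64(-402.04156608564756)], [np.float64(556.2079640826802), np.float64(-189.56486492878832)], [np.float64(625.3864249244483), np.float64(-200.2578792635751)], [np.float64(592.5435951818889), np.float64(-412.7345804204343)]]
```

Run:
```python
from fit import *
for c in S:
    im=S[c]["color"];h=cv2.cvtColor(im,cv2.COLOR_RGB2HSV)
    m=cv2.inRange(h,(45,60,30),(95,255,255)); u,v=(int(a) for a in proj(S[c],(538,105,60)))
    z=np.zeros_like(m); z[v-70:v+70,u-80:u+80]=m[v-70:v+70,u-80:u+80]
    pts=cv2.findNonZero(cv2.morphologyEx(z,cv2.MORPH_OPEN,np.ones((2,2)))); b=cv2.boxPoints(cv2.minAreaRect(pts))
    B=np.array([atz(S[c],q,10)[:2] for q in b]);print(c,"base corners",B)
    g=cv2.cvtColor(im,cv2.COLOR_RGB2GRAY)
    # hole: dark blob near the bore inside white block
    k=cv2.inRange(g[v-7:v+8,u-7:u+8],0,110);k=np.argwhere(k>0).mean(0)[::-1]+[u-7,v-7];print("hole?",k,atz(S[c],k,58))
    cr=im[v-40:v+40,u-60:u+60,::-1];cv2.imwrite(f"pics/{c}2.png",cv2.resize(cr,None,fx=5,fy=5,interpolation=0));print("crop origin",u-60,v-40)
i=[cv2.imread(f"pics/{c}2.png") for c in S];cv2.imwrite("pics/b2.png",cv2.resize(np.vstack(i),(600,800))[:, :] if 0 else np.hstack([cv2.resize(a,(400,267)) for a in i]))
```

```text
scene base corners [[449.77  43.25]
 [473.59 291.78]
 [620.38 250.94]
 [594.75  17.57]]
hole? [295.47 162.98] [540.9  101.61  58.  ]
crop origin 236 121
top base corners [[502.57 261.88]
 [609.65 252.18]
 [579.91  19.12]
 [473.11  31.91]]
hole? [194.04 240.74] [538.97 102.45  58.  ]
crop origin 133 201
```

View pics/top2.png

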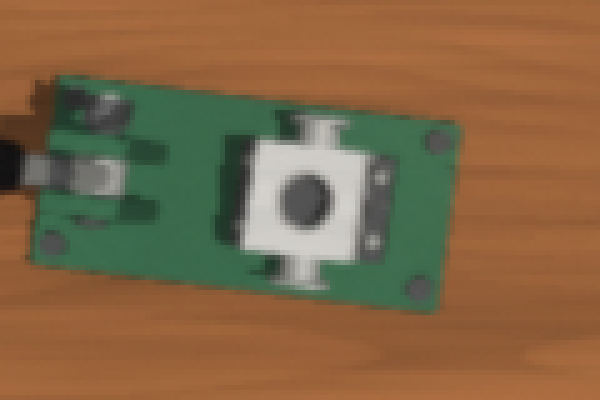

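View pics/scene2.png

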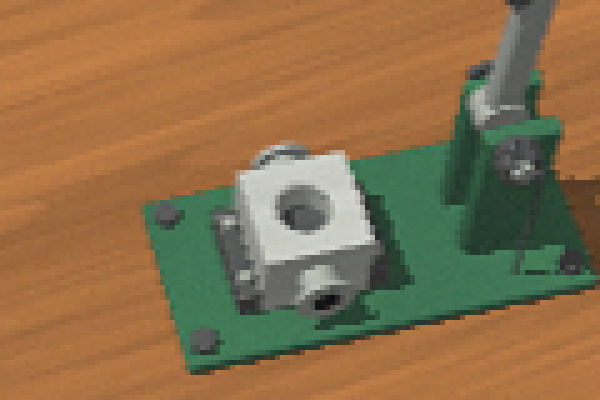

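>>> jog_arm --increments '[{"slide": [0,0,-100],"roll": 0.125},{"slide": [-300,-300,-100],"roll": 1.44},{"slide": [-463,-916,-100],"roll": 1.44},{"slide": [-463,-916,-100],"roll": 1.44},{"slide": [-463,-916,-100],"roll": 1.44},{"slide": [-463,-916,-100],"roll": 1.44},{"slide": [-463,-916,-100],"roll": 1.44},{"slide": [-463,-916,-100],"roll": 1.44},{"slide": [-463,-916,-100],"roll": 1.44},{"slide": [-463,-916,-100],"roll": 1.44}]' --claw 0.6 --squeeze 10

```text
time: 3.13
position: [261.3, 222.8, 290.8]
eef_rot: [180.0, -0.0, 89.3]
wrist_force: [0.6, -1.5, 0.6]
gripper_width: 55.3
gripper_force: 0.0
```

```bash
cat > go.py <<'E'
import sys
from h import *
o=arm.observe();p=o["position"];a=np.radians(o["eef_rot"][2])
t=[float(x) for x in sys.argv[1:]]
d=np.array(t[:3])-p
print("slide",np.round([np.cos(a)*d[0]+np.sin(a)*d[1],np.sin(a)*d[0]-np.cos(a)*d[1],-d[2]],1),"roll",round((a-np.radians(t[3])+np.pi/2)%np.pi-np.pi/2,3),"at",np.round(p,1),np.round(o["eef_rot"],1),"F",np.round(o["wrist_force"],1),"g",round(o["gripper_width"],1),round(o["gripper_force"],1),"t",o["time"])
E
python3 - <<'E'
from h import *
s=arm.snapshot("scene");t=arm.snapshot("top")
for q in([296.3,162.3],[295.9,160]): print(atz(s,q,60),tri(s,q,t,[193.4,240.7]))
print(atz(t,[193.4,240.7],60))
for y in (-8.,-6.):
  pass
for b in ((539,104,60),(538,103,60)): print(b,proj(s,b),proj(t,b))
E
python3 go.py 564 -368.4 200 81.4
```

```text
[540.83639546 103.91102307  60.        ] (array([539.17717036, 104.55413333,  57.16217416]), np.float64(0.5152388510595006))
[533.70521937 105.7986117   60.        ] (array([539.00174247, 102.77411991,  69.30403685]), np.float64(0.13503202392393263))
[539.07115785 103.9332376   60.        ]
(539, 104, 60) [np.float64(296.06052883580026), np.float64(161.75125344093863)] [np.float64(193.3750956823106), np.float64(240.7263888375288)]
(538, 103, 60) [np.float64(295.57065872410976), np.float64(161.57126362866651)] [np.float64(193.73699665112758), np.float64(241.09331027938006)]
slide [-583.3  311.9   90.9] roll 0.133 at [261.8 220.  290.9] [1.799e+02 1.000e-01 8.900e+01] F [-0.3 -0.5 -0.1] g 55.2 0.0 t 3.2333
```

>>> jog_arm --increments '[{"slide": [-583,312,70],"roll": 0.133},{"slide": [-583,312,70],"roll": 0.133},{"slide": [-583,312,70],"roll": 0.133},{"slide": [-583,312,70],"roll": 0.133},{"slide": [-583,312,70],"roll": 0.133},{"slide": [-583,312,70],"roll": 0.133},{"slide": [-583,312,70],"roll": 0.133},{"slide": [-583,312,70],"roll": 0.133},{"slide": [-583,312,70],"roll": 0.133},{"slide": [-583,312,70],"roll": 0.133}]'

```text
time: 4.07
position: [455.7, -144.1, 246.6]
eef_rot: [180.0, -0.0, 82.0]
wrist_force: [0.4, 1.0, 0.3]
gripper_width: 54.9
gripper_force: 0.0
```

>>> jog_arm --increments '[{"slide": [0,0,0]}]'

```text
schema error: expected keys slide, roll
```

```bash
python3 go.py 564 -368.4 150 81.4
```

```text
slide [-207.1  138.4   96.6] roll 0.011 at [ 455.7 -144.1  246.6] [180.  -0.  82.] F [0.4 1.  0.3] g 54.9 0.0 t 4.0667
```

>>> jog_arm --increments '[{"slide": [-200,134,90],"roll": 0.011},{"slide": [-200,134,90],"roll": 0.011},{"slide": [-200,134,90],"roll": 0.011},{"slide": [-200,134,90],"roll": 0.011},{"slide": [-200,134,90],"roll": 0.011},{"slide": [-200,134,90],"roll": 0.011},{"slide": [-200,134,90],"roll": 0.011},{"slide": [-200,134,90],"roll": 0.011},{"slide": [-200,134,90],"roll": 0.011},{"slide": [-200,134,90],"roll": 0.011}]'

```text
time: 4.9
position: [559.3, -357.5, 157.3]
eef_rot: [-180.0, -0.0, 81.4]
wrist_force: [0.1, 0.2, 0.4]
gripper_width: 55.2
gripper_force: 0.0
```

```bash
python3 go.py 564 -368.4 110 81.4
python3 - <<'E'
from h import *
i=[]
for c in("scene","top"):
    s=arm.snapshot(c);u,v=(int(a) for a in proj(s,(564,-368,60)))
    for n in("stem","shoulder"):print(c,n,[(d["xy"],d["conf"]) for d in arm.landmark_of(c,n)][:2])
    cr=s["color"][v-30:v+30,u-30:u+30,::-1];i.append(cv2.resize(cr,(400,400),interpolation=0))
    print(u-30,v-30,[proj(s,(564,-368.4,z)) for z in(10,42,82)])
cv2.imwrite("pics/c3.png",np.hstack(i))
E
```

```text
slide [-10.1   6.3  47.3] roll 0.0 at [ 559.3 -357.5  157.3] [-180.    -0.    81.4] F [0.1 0.2 0.4] g 55.2 0.0 t 4.9
scene stem [([131.3, 233.3], 0.43)]
scene shoulder [([126.4, 233.4], 0.53)]
94 197 [[np.float64(130.19224882268134), np.float64(235.32717115671522)], [np.float64(126.75913633763585), np.float64(230.36123096703005)], [np.float64(122.20919596972902), np.float64(223.77981779397464)]]
top stem [([361.4, 229.5], 0.48)]
top shoulder [([362.2, 232.0], 0.58)]
334 200 [[np.float64(359.3033483511988), np.float64(231.27535475690826)], [np.float64(362.72525309785493), np.float64(230.89339829926794)], [np.float64(367.2990803048333), np.float64(230.3828630952873)]]
```

View pics/c3.png

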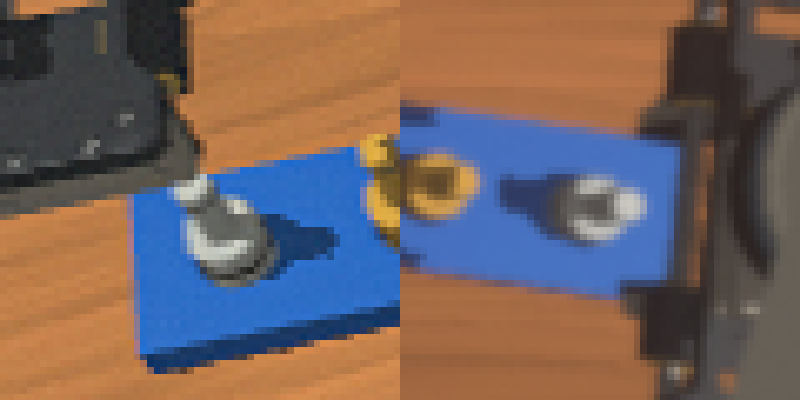

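>>> jog_arm --increments '[{"slide": [-10,6,40],"roll": 0},{"slide": [-10,6,40],"roll": 0},{"slide": [-10,6,40],"roll": 0}]'

```text
time: 5.45
position: [562.4, -368.8, 115.2]
eef_rot: [-179.8, -0.1, 81.3]
wrist_force: [0.2, -0.6, 0.1]
gripper_width: 55.0
gripper_force: 0.0
```

```bash
python3 go.py 564 -368.5 58 81.4
```

```text
slide [ 0.5  1.5 57.2] roll -0.001 at [ 562.4 -368.8  115.2] [-1.798e+02 -1.000e-01  8.130e+01] F [ 0.2 -0.6  0.1] g 55.0 0.0 t 5.45
```

>>> jog_arm --increments '[{"slide": [0.3,1.3,20],"roll": 0},{"slide": [0.3,1.3,40],"roll": 0},{"slide": [0.3,1.3,57],"roll": 0},{"slide": [0.3,1.3,57],"roll": 0},{"slide": [0.3,1.3,57],"roll": 0}]'

```text
time: 5.87
position: [565.1, -369.3, 60.6]
eef_rot: [-180.0, -0.0, 81.4]
wrist_force: [0.2, 0.5, 1.2]
gripper_width: 55.0
gripper_force: 0.0
```

```bash
python3 go.py 564 -368.5 58 81.4
```

```text
slide [ 0.6 -1.2  2.6] roll -0.001 at [ 565.1 -369.3   60.6] [-180.    -0.    81.4] F [0.2 0.5 1.2] g 55.0 0.0 t 5.8667
```

>>> jog_arm --increments '[{"slide": [0.5,-1,2],"roll": 0},{"slide": [0.5,-1,2],"roll": 0},{"slide": [0.5,-1,2],"roll": 0},{"slide": [0.5,-1,2],"roll": 0},{"slide": [0.5,-1,2],"roll": 0},{"slide": [0.5,-1,2],"roll": 0},{"slide": [0.5,-1,2],"roll": 0},{"slide": [0.5,-1,2],"roll": 0},{"slide": [0.5,-1,2],"roll": 0},{"slide": [0.5,-1,2],"roll": 0}]' --claw 0 --squeeze 10

```text
time: 6.7
position: [564.4, -369.0, 58.0]
eef_rot: [180.0, 0.0, 81.3]
wrist_force: [0.3, 0.7, 3.3]
gripper_width: 13.1
gripper_force: 10.0
```

```bash
python3 go.py 564 -368.5 58 81.4
```

```text
slide [ 0.5 -0.5  0. ] roll -0.001 at [ 564.4 -369.    58. ] [180.    0.   81.3] F [0.3 0.7 3.3] g 13.1 10.0 t 6.7
```

>>> jog_arm --increments '[{"slide": [0,0,0],"roll": 0},{"slide": [0,0,-3],"roll": 0},{"slide": [0,0,-15],"roll": 0},{"slide": [0,0,-35],"roll": 0},{"slide": [0,0,-60],"roll": 0},{"slide": [0,0,-90],"roll": 0},{"slide": [20,0,-120],"roll": 0},{"slide": [50,0,-130],"roll": -0.025},{"slide": [80,0,-130],"roll": -0.025},{"slide": [110,0,-130],"roll": -0.025}]' --squeeze 25

```text
time: 7.53
position: [580.9, -259.4, 189.8]
eef_rot: [179.9, 0.0, 82.7]
wrist_force: [0.2, 0.1, -2.4]
gripper_width: 12.9
gripper_force: 25.0
```

```bash
python3 go.py 539.3 104 165 82.8
```

```text
slide [355.2 -87.2  24.8] roll -0.001 at [ 580.9 -259.4  189.8] [179.9   0.   82.7] F [ 0.2  0.1 -2.4] g 12.9 25.0 t 7.5333
```

>>> jog_arm --increments '[{"slide": [36,-9,0],"roll": 0},{"slide": [74,-18,0],"roll": 0},{"slide": [112,-27,0],"roll": 0},{"slide": [150,-36,0],"roll": 0},{"slide": [188,-46,0],"roll": 0},{"slide": [226,-55,0],"roll": 0},{"slide": [264,-64,5],"roll": 0},{"slide": [300,-73,15],"roll": 0},{"slide": [330,-80,20],"roll": 0},{"slide": [350,-85,20],"roll": 0}]'

```text
time: 8.37
position: [538.7, 100.2, 167.4]
eef_rot: [-179.9, 0.0, 82.9]
wrist_force: [-0.2, 0.2, -1.4]
gripper_width: 12.4
gripper_force: 25.0
```

>>> jog_arm --increments '[{"slide": [0,0,0],"roll": 0},{"slide": [0,0,0],"roll": 0},{"slide": [0,0,0],"roll": 0}]'

```text
time: 8.62
position: [540.4, 97.2, 168.2]
eef_rot: [180.0, 0.0, 82.8]
wrist_force: [-0.1, 0.1, -1.5]
gripper_width: 12.5
gripper_force: 25.0
```

```bash
python3 go.py 539.3 104 145 82.8
python3 - <<'E'
from h import *
i=[];p=arm.observe()["position"]
for c in("scene","top"):
    s=arm.snapshot(c);u,v=(int(a) for a in proj(s,p-[0,0,30]))
    for n in("stem","shoulder","bore"):print(c,n,[(d["xy"],d["conf"]) for d in arm.landmark_of(c,n)][:2])
    cr=s["color"][v-30:v+30,u-30:u+30,::-1];i.append(cv2.resize(cr,(400,400),interpolation=0))
    print(u-30,v-30,[np.round(proj(s,p-[0,0,z]),1) for z in(48,16)],"bore",np.round(proj(s,(539.3,104,60)),1))
cv2.imwrite("pics/c4.png",np.hstack(i))
E
```

```text
slide [ 6.6 -1.9 23.2] roll 0.0 at [540.4  97.2 168.2] [180.    0.   82.8] F [-0.1  0.1 -1.5] g 12.5 25.0 t 8.6167
scene stem [([155.6, 231.1], 0.75), ([295.9, 149.7], 0.59)]
scene shoulder [([297.9, 142.4], 0.47)]
scene bore []
265 116 [array([295.4, 150.2]), array([296.3, 143. ])] bore [296.1 161.8]
top stem [([335.0, 229.0], 0.19)]
top shoulder []
top bore [([193.1, 241.5], 0.73)]
162 209 [array([193., 240.]), array([191.2, 239.8])] bore [193.4 240.6]
```

View pics/c4.png

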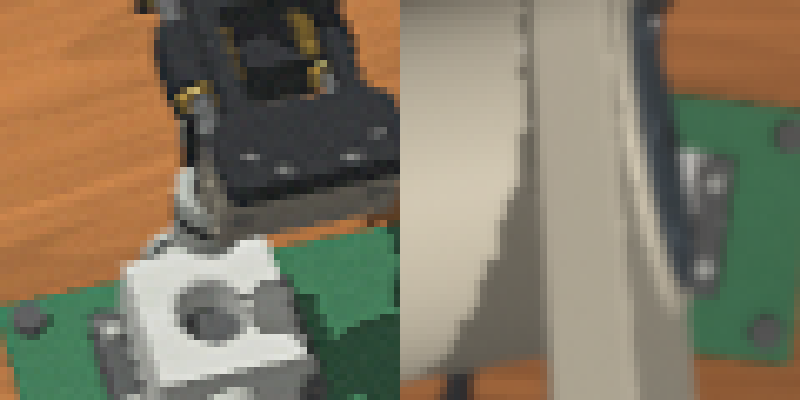

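>>> jog_arm --increments '[{"slide": [5.8,-1.7,15],"roll": 0},{"slide": [5.8,-1.7,35],"roll": 0},{"slide": [5.8,-1.7,50],"roll": 0},{"slide": [5.8,-1.7,56],"roll": 0},{"slide": [5.8,-1.7,56],"roll": 0},{"slide": [5.8,-1.7,58],"roll": 0},{"slide": [5.8,-1.7,59],"roll": 0},{"slide": [5.8,-1.7,60],"roll": 0},{"slide": [5.8,-1.7,60],"roll": 0}]'

```text
time: 9.77
position: [539.9, 103.7, 108.4]
eef_rot: [179.9, -0.0, 82.8]
wrist_force: [-0.5, -0.4, -2.1]
gripper_width: 12.9
gripper_force: 25.0
```

```bash
python3 go.py 539.4 103.2 108 82.8
```

```text
slide [-0.6 -0.4  0.4] roll -0.0 at [539.9 103.7 108.4] [179.9  -0.   82.8] F [-0.5 -0.4 -2.1] g 12.9 25.0 t 9.7667
```

>>> jog_arm --increments '[{"slide": [-0.5,-0.4,1],"roll": 0},{"slide": [-0.5,-0.4,2],"roll": 0},{"slide": [-0.5,-0.4,3],"roll": 0},{"slide": [-0.5,-0.4,4],"roll": 0},{"slide": [-0.5,-0.4,4],"roll": 0}]'

```text
time: 10.18
position: [539.5, 103.6, 103.9]
eef_rot: [180.0, -0.0, 82.8]
wrist_force: [1.6, 2.2, -2.2]
gripper_width: 12.6
gripper_force: 25.0
```

```bash
cat > o.py <<'E'
from workcell import arm
import numpy as np
np.set_printoptions(precision=2,suppress=True)
o=arm.observe()
for k in("time","position","eef_rot","wrist_force","wrist_torque","gripper_width"):print(k,o[k])
E
python3 o.py
```

```text
time 10.1833
position [539.46 103.55 103.87]
eef_rot [179.95  -0.04  82.77]
wrist_force [ 1.56  2.18 -2.18]
wrist_torque [ 0.43 -0.28 -0.  ]
gripper_width 12.6037451271414
```

>>> jog_arm --increments '[{"slide": [0.5,0.3,0],"roll": 0},{"slide": [0.8,0.5,1],"roll": 0},{"slide": [0.8,0.5,3],"roll": 0},{"slide": [0.8,0.5,5],"roll": 0},{"slide": [0.8,0.5,5],"roll": 0}]'

```text
time: 10.6
position: [539.5, 104.0, 98.3]
eef_rot: [-180.0, 0.0, 82.8]
wrist_force: [0.2, 0.8, -2.5]
gripper_width: 12.5
gripper_force: 25.0
```

```bash
python3 o.py
```

```text
time 10.6
position [539.54 103.96  98.35]
eef_rot [-179.99    0.     82.78]
wrist_force [ 0.18  0.81 -2.52]
wrist_torque [ 0.24 -0.12 -0.06]
gripper_width 12.482846351235583
```

>>> jog_arm --increments '[{"slide": [0.4,0.1,3],"roll": 0},{"slide": [0.4,0.1,6],"roll": 0},{"slide": [0.4,0.1,8],"roll": 0},{"slide": [0.4,0.1,9.5],"roll": 0},{"slide": [0.4,0.1,9.5],"roll": 0}]'

```text
time: 11.02
position: [539.5, 104.2, 88.9]
eef_rot: [-180.0, 0.0, 82.8]
wrist_force: [-0.0, -1.0, -1.7]
gripper_width: 12.5
gripper_force: 25.0
```

```bash
python3 o.py
```

```text
time 11.0167
position [539.55 104.24  88.88]
eef_rot [-179.97    0.01   82.78]
wrist_force [-0.04 -1.04 -1.66]
wrist_torque [-0.03  0.01 -0.03]
gripper_width 12.512764835349643
```

>>> jog_arm --increments '[{"slide": [-0.2,0,0.7],"roll": 0},{"slide": [-0.2,0,0.7],"roll": 0}]'

```text
time: 11.18
position: [539.7, 104.1, 88.5]
eef_rot: [-180.0, 0.0, 82.8]
wrist_force: [0.2, 1.6, -2.7]
gripper_width: 12.8
gripper_force: 25.0
```

>>> jog_arm --increments '[{"slide": [0,0,0],"roll": 0},{"slide": [0,0,0],"roll": 0},{"slide": [0,0,0],"roll": 0},{"slide": [0,0,0],"roll": 0},{"slide": [0,0,0],"roll": 0}]' --claw 0.5

```text
time: 11.6
position: [539.8, 104.1, 88.7]
eef_rot: [180.0, -0.0, 82.8]
wrist_force: [0.1, -0.1, -0.3]
gripper_width: 43.9
gripper_force: 0.0
```

>>> jog_arm --increments '[{"slide": [0,0,-5],"roll": 0},{"slide": [0,0,-20],"roll": 0},{"slide": [0,0,-40],"roll": 0},{"slide": [0,0,-65],"roll": 0},{"slide": [0,0,-90],"roll": 0},{"slide": [-20,0,-130],"roll": 0},{"slide": [-50,0,-160],"roll": 0},{"slide": [-80,0,-190],"roll": 0},{"slide": [-80,0,-230],"roll": 0},{"slide": [-80,0,-260],"roll": 0}]'

```text
time: 12.43
position: [529.4, 23.1, 352.0]
eef_rot: [179.9, 0.0, 82.7]
wrist_force: [0.9, -0.1, 0.6]
gripper_width: 45.9
gripper_force: 0.0
```

```bash
python3 o.py
python3 - <<'E'
from h import *
i=[]
for c in("scene","top"):
    s=arm.snapshot(c);u,v=(int(a) for a in proj(s,(540,104,80)))
    for n in("stem","shoulder","handle"):print(c,n,[(d["xy"],d["conf"],np.round(atz(s,d["xy"],325),1)) for d in arm.landmark_of(c,n)][:2])
    print([np.round(proj(s,(540,104,z)),1) for z in(40,72,112)])
    v=max(v,50);cr=s["color"][v-50:v+50,u-50:u+50,::-1];i.append(cv2.resize(cr,(400,400),interpolation=0));print(u-50,v-50)
cv2.imwrite("pics/c5.png",np.hstack(i))
E
```

```text
time 12.4333
position [529.37  23.1  352.03]
eef_rot [179.89   0.    82.65]
wrist_force [ 0.87 -0.12  0.62]
wrist_torque [-0.01  0.05 -0.04]
gripper_width 45.93065133238682
scene stem [([296.8, 166.3], 0.66, array([699. ,  17.5, 325. ]))]
scene shoulder [([295.0, 161.3], 0.5, array([687.2,  18.7, 325. ]))]
scene handle [([354.4, 85.4], 0.64, array([553.7, 215.6, 325. ]))]
[array([295.7, 166. ]), array([296.5, 159.6]), array([297.6, 151.1])]
246 107
top stem [([177.7, 168.0], 0.74, array([687.6, 104. , 325. ])), ([124.0, 234.0], 0.22, array([550.8, 210.3, 325. ]))]
top shoulder []
top handle [([125.5, 233.4], 0.52, array([552. , 207.3, 325. ])), ([177.2, 166.9], 0.22, array([690. , 105.1, 325. ]))]
[array([194.3, 240.4]), array([192.8, 240.3]), array([190.7, 240.2])]
142 190
```

View pics/c5.png

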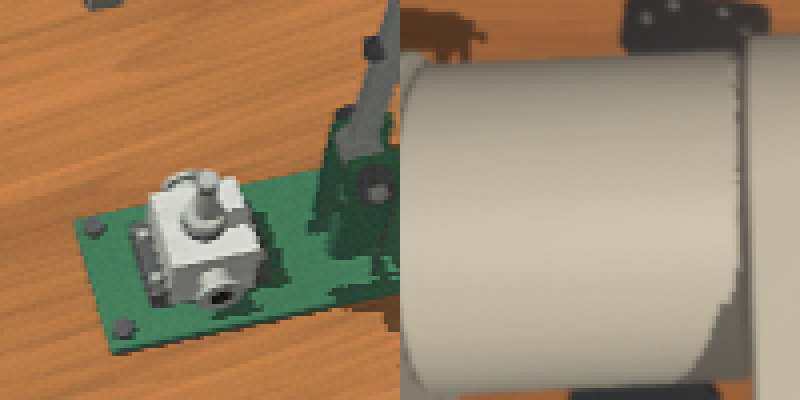

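>>> jog_arm --increments '[{"slide": [0,0,-30],"roll": 0},{"slide": [30,0,-55],"roll": 0},{"slide": [60,0,-55],"roll": 0},{"slide": [95,0,-55],"roll": 0},{"slide": [130,0,-55],"roll": 0},{"slide": [165,0,-55],"roll": 0},{"slide": [188,0,-55],"roll": 0},{"slide": [188,0,-55],"roll": 0},{"slide": [188,0,-55],"roll": 0}]' --claw 0.65

```text
time: 13.58
position: [552.8, 212.2, 402.0]
eef_rot: [-179.9, 0.1, 82.9]
wrist_force: [0.3, -0.1, 0.3]
gripper_width: 59.4
gripper_force: 0.0
```

```bash
python3 go.py 553.2 212 317 82.8
```

```text
slide [-0.1  0.4 85. ] roll 0.002 at [552.8 212.2 402. ] [-1.799e+02  1.000e-01  8.290e+01] F [ 0.3 -0.1  0.3] g 59.4 0.0 t 13.5833
```

>>> jog_arm --increments '[{"slide": [0,0,15],"roll": 0},{"slide": [0,0,35],"roll": 0},{"slide": [0,0,60],"roll": 0},{"slide": [0,0,80],"roll": 0},{"slide": [0,0,85],"roll": 0},{"slide": [0,0,85],"roll": 0}]'

```text
time: 14.08
position: [552.4, 209.8, 316.9]
eef_rot: [-179.8, 0.1, 82.7]
wrist_force: [0.7, -0.3, 0.5]
gripper_width: 59.6
gripper_force: 0.0
```

>>> jog_arm --increments '[{"slide": [0,0,0],"roll": 0},{"slide": [0,0,0],"roll": 0},{"slide": [0,0,0],"roll": 0},{"slide": [0,0,0],"roll": 0},{"slide": [0,0,0],"roll": 0},{"slide": [0,0,0],"roll": 0},{"slide": [0,0,0],"roll": 0},{"slide": [0,0,0],"roll": 0}]' --claw 0 --squeeze 20

```text
time: 14.75
position: [553.6, 211.4, 319.2]
eef_rot: [180.0, -0.0, 82.8]
wrist_force: [0.1, 0.4, 4.1]
gripper_width: 23.9
gripper_force: 20.0
```

```bash
python3 o.py
```

```text
time 14.75
position [553.59 211.41 319.16]
eef_rot [179.95  -0.02  82.78]
wrist_force [0.06 0.45 4.06]
wrist_torque [-0.09  0.18 -0.05]
gripper_width 23.91484371633386
```

>>> jog_arm --increments '[{"slide": [-10.6,0,-0.3],"roll": 0},{"slide": [-21.2,0,0],"roll": 0},{"slide": [-42.2,0,2.1],"roll": 0},{"slide": [-63,0,6.3],"roll": 0},{"slide": [-83.2,0,12.5],"roll": 0},{"slide": [-102.7,0,20.8],"roll": 0},{"slide": [-121.3,0,30.9],"roll": 0},{"slide": [-138.7,0,42.9],"roll": 0},{"slide": [-138.7,0,42.9],"roll": 0},{"slide": [-138.7,0,42.9],"roll": 0}]'

```text
time: 15.58
position: [535.7, 71.2, 275.6]
eef_rot: [180.0, 0.1, 82.7]
wrist_force: [1.3, -4.2, 5.2]
gripper_width: 23.9
gripper_force: 20.0
```

```bash
python3 o.py
```

```text
time 15.5833
position [535.73  71.24 275.64]
eef_rot [179.98   0.11  82.69]
wrist_force [ 1.27 -4.23  5.23]
wrist_torque [-0.94 -0.02 -0.02]
gripper_width 23.915626491528048
```

>>> jog_arm --increments '[{"slide": [-6,0,5.5],"roll": 0},{"slide": [-16,0,14.1],"roll": 0},{"slide": [-30.5,0,29.7],"roll": 0},{"slide": [-43.4,0,46.6],"roll": 0},{"slide": [-54.5,0,64.7],"roll": 0},{"slide": [-63.8,0,83.9],"roll": 0},{"slide": [-69.8,0,99.8],"roll": 0},{"slide": [-74,0,114],"roll": 0},{"slide": [-75,0,118],"roll": 0},{"slide": [-75,0,118],"roll": 0}]'

```text
time: 16.42
position: [526.2, -3.6, 157.3]
eef_rot: [-180.0, 0.2, 82.8]
wrist_force: [-0.9, -13.6, 5.7]
gripper_width: 23.7
gripper_force: 20.0
```

```bash
python3 o.py
python3 - <<'E'
from h import *
for c in("scene","top"):
    s=arm.snapshot(c)
    for n in("handle","foot","hinge"):print(c,n,[(d["xy"],d["conf"],np.round(atz(s,d["xy"],163),1)) for d in arm.landmark_of(c,n)][:2])
    cv2.imwrite(f"pics/{c}6.png",s["color"][:,:,::-1])
s=cv2.imread("pics/scene6.png")[60:240,220:400];cv2.imwrite("pics/c6.png",cv2.resize(s,(580,580),interpolation=2))
E
```

```text
time 16.4167
position [526.23  -3.57 157.27]
eef_rot [-179.99    0.24   82.82]
wrist_force [ -0.95 -13.56   5.68]
wrist_torque [-2.35  0.1  -0.11]
gripper_width 23.718572854068658
scene handle []
scene foot [([297.5, 144.0], 0.64, array([550.9,  95.1, 163. ]))]
scene hinge [([333.9, 141.9], 0.88, array([577.4, 181.1, 163. ])), ([183.0, 228.0], 0.56, array([ 667.2, -230.2,  163. ]))]
top handle []
top foot [([311.9, 224.8], 0.51, array([ 575.8, -203.6,  163. ]))]
top hinge [([151.6, 235.6], 0.95, array([551.1, 193.2, 163. ]))]
```

View pics/c6.png

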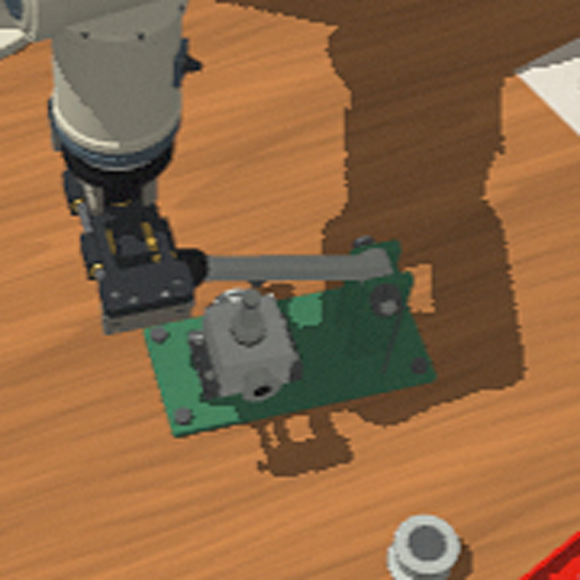

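>>> jog_arm --increments '[{"slide": [-2,0,4],"roll": 0},{"slide": [-4,0,9],"roll": 0},{"slide": [-5.5,0,15],"roll": 0},{"slide": [-6.5,0,21],"roll": 0},{"slide": [-7.5,0,27],"roll": 0},{"slide": [-8,0,32],"roll": 0},{"slide": [-8,0,36],"roll": 0},{"slide": [-8,0,36],"roll": 0},{"slide": [-8,0,36],"roll": 0}]' --squeeze 35

```text
time: 17.57
position: [525.3, -11.0, 122.0]
eef_rot: [180.0, 0.2, 82.8]
wrist_force: [-0.6, -15.0, 5.4]
gripper_width: 23.9
gripper_force: 35.0
```

```bash
python3 o.py
```

```text
time 17.5667
position [525.31 -10.95 121.98]
eef_rot [179.99   0.2   82.84]
wrist_force [ -0.59 -14.98   5.38]
wrist_torque [-2.12  0.09 -0.09]
gripper_width 23.930202307271053
```

>>> jog_arm --increments '[{"slide": [-2,0,0],"roll": 0},{"slide": [-3,0,0],"roll": 0},{"slide": [-3,0,0],"roll": 0}]'

```text
time: 17.82
position: [525.3, -11.0, 121.8]
eef_rot: [180.0, -0.1, 82.8]
wrist_force: [2.5, 4.0, -0.4]
gripper_width: 23.9
gripper_force: 35.0
```

```bash
python3 o.py
```

```text
time 17.8167
position [525.28 -10.99 121.84]
eef_rot [179.98  -0.08  82.77]
wrist_force [ 2.47  4.05 -0.42]
wrist_torque [ 0.29 -0.3  -0.03]
gripper_width 23.85535528207101
```

>>> jog_arm --increments '[{"slide": [0,0,3],"roll": 0},{"slide": [-0.5,0,6],"roll": 0},{"slide": [-0.5,0,9],"roll": 0},{"slide": [-0.5,0,9],"roll": 0},{"slide": [-0.5,0,9],"roll": 0}]'

```text
time: 18.23
position: [525.2, -12.3, 112.9]
eef_rot: [180.0, 0.0, 82.8]
wrist_force: [0.2, -0.8, 5.0]
gripper_width: 23.9
gripper_force: 35.0
```

```bash
python3 o.py
python3 - <<'E'
from h import *
s=arm.snapshot("scene");cv2.imwrite("pics/s7.png",s["color"][:,:,::-1])
i=s["color"][110:200,260:360,::-1];cv2.imwrite("pics/c7.png",cv2.resize(i,(660,594),interpolation=2))
E
```

```text
time 18.2333
position [525.16 -12.3  112.86]
eef_rot [179.98   0.01  82.79]
wrist_force [ 0.2  -0.82  4.98]
wrist_torque [ 0.01  0.   -0.05]
gripper_width 23.920498823099283
```

View pics/c7.png

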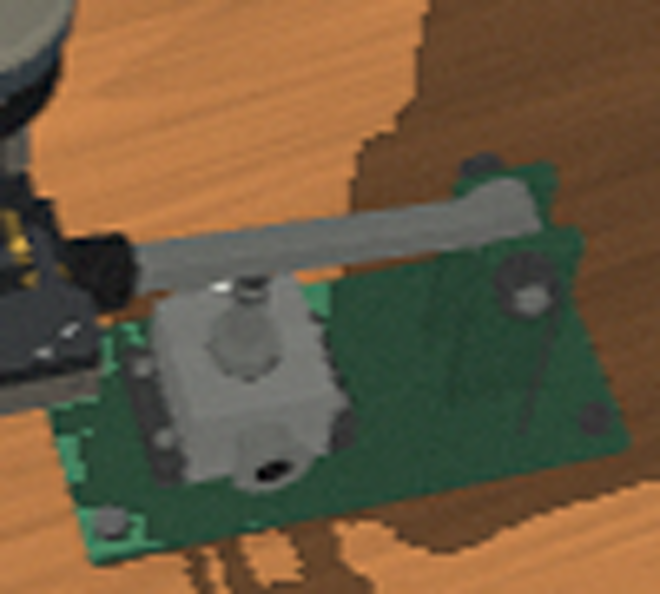

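```bash
cat > lev.py <<'E'
from fit import *
s=S["scene"];im=s["color"].astype(float)
sat=im.max(2)-im.min(2)
ps=[539.6,104.2,np.radians(-7.2)]
def cl(th,L):
    a=th-.05;return [proj(s,w(ps,(0,100-l*np.sin(a),115.5+l*np.cos(a)))) for l in L]
L=np.linspace(30,140,60)
P=np.array(cl(1.62,L))
cols=[c for c in range(int(P[:,0].min())+1,int(P[:,0].max())) if abs(c-proj(s,w(ps,(0,0,100)))[0])>6]
top=[];mid=[];used=[]
for c in cols:
    r0=np.interp(c,P[::-1,0],P[::-1,1]);rr=np.arange(int(r0)-12,int(r0)+13);v=sat[rr,c]
    g=v<45
    k=np.argmin(abs(rr-r0)-0.0)
    if not g[k]: continue
    a=k
    while a>0 and g[a-1]:a-=1
    b=k
    while b<len(g)-1 and g[b+1]:b+=1
    sub=lambda i,j:(rr[i]+(rr[j]-rr[i])*(v[i]-45)/(v[i]-v[j]))
    if a==0 or b==len(g)-1: continue
    used.append(c);top.append(sub(a-1,a));mid.append((sub(a-1,a)+sub(b+1,b))/2)
used=np.array(used);top=np.array(top);mid=np.array(mid)
print(len(used),"widths",np.round(2*(mid-top)[::4],1))
for th in np.arange(1.5,1.72,.02):
    Q=np.array(cl(th,L));e=mid-np.interp(used,Q[::-1,0],Q[::-1,1])
    f=np.polyfit(used-used.mean(),e,1);print(round(th,2),"mean",round(np.median(e),2),"slope",round(f[0]*40,2))
E
python3 lev.py
```

```text
21 widths [7.7 7.3 7.2 8.4 8.3 8.5]
1.5 mean 0.2 slope -0.44
1.52 mean -0.11 slope 0.05
1.54 mean -0.44 slope 0.53
1.56 mean -0.72 slope 1.01
1.58 mean -0.93 slope 1.48
1.6 mean -1.21 slope 1.94
1.62 mean -1.48 slope 2.4
1.64 mean -1.76 slope 2.86
1.66 mean -2.03 slope 3.32
1.68 mean -2.28 slope 3.78
1.7 mean -2.52 slope 4.23
```

```bash
sed 's/im=s\["color"\].astype(float)/im=cv2.imread("pics\/scene6.png")[:,:,::-1].astype(float)/; s/cl(1.62,L))/cl(1.38,L))/; s/np.arange(1.5,1.72,.02)/np.arange(1.24,1.46,.02)/' lev.py > lev6.py; python3 lev6.py
python3 - <<'E'
from h import *
a=cv2.imread("pics/s7.png");b=cv2.imread("pics/scene6.png");
f=[cv2.resize(x[140:185,270:325],(400,327),interpolation=2) for x in(b,a)]
cv2.imwrite("pics/c8.png",np.hstack(f))
s=arm.snapshot("scene")
for z in (60,62,64,68,72): print(z,np.round((np.array(proj(s,(539.6,104.2,z)))-[270,140])*7.27,0), np.round((np.array(proj(s,(539.6,104.2,z+40)))-[270,140])*7.27,0))
E
```

```text
27 widths [7.8 7.2 7.6 7.6 7.6 7.6 8.6]
1.24 mean 0.98 slope -1.9
1.26 mean 0.61 slope -1.32
1.28 mean 0.24 slope -0.75
1.3 mean -0.08 slope -0.18
1.32 mean -0.46 slope 0.38
1.34 mean -0.81 slope 0.93
1.36 mean -1.14 slope 1.48
1.38 mean -1.47 slope 2.01
1.4 mean -1.8 slope 2.53
1.42 mean -2.12 slope 3.05
1.44 mean -2.43 slope 3.56
60 [191. 159.] [198.  99.]
62 [191. 156.] [199.  96.]
64 [191. 153.] [199.  93.]
68 [192. 147.] [200.  86.]
72 [193. 142.] [201.  80.]
```

View pics/c8.png

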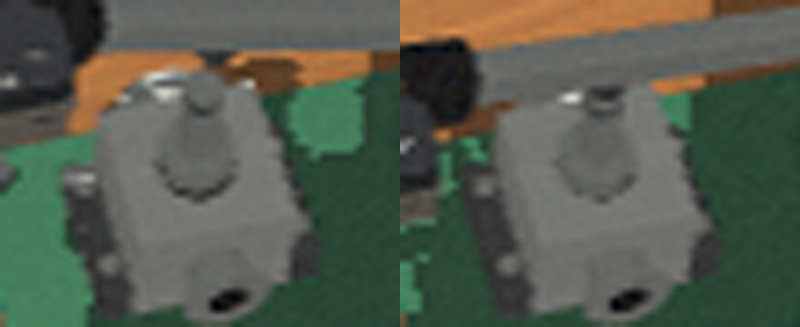

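>>> jog_arm --increments '[{"slide": [0,0,2],"roll": 0},{"slide": [0,0,4],"roll": 0},{"slide": [0,0,5],"roll": 0},{"slide": [0,0,5],"roll": 0},{"slide": [0,0,5],"roll": 0}]'

```text
time: 18.95
position: [525.1, -12.8, 108.1]
eef_rot: [180.0, 0.0, 82.8]
wrist_force: [-0.1, -4.4, 7.2]
gripper_width: 23.9
gripper_force: 35.0
```

```bash
cat > favg.py <<'E'
from h import *
F=[];P=[]
for i in range(8):
    arm.snapshot("scene");o=arm.observe();F.append(o["wrist_force"]);P.append(o["position"])
print("F",np.mean(F,0).round(2),np.std(F,0).round(2),"P",np.mean(P,0).round(2),o["wrist_torque"].round(2),"t",o["time"])
E
python3 favg.py; python3 lev.py
```

```text
F [-0.81 -4.42  7.39] [0.42 0.49 0.66] P [525.1  -12.74 108.06] [-0.39  0.12 -0.  ] t 19.35
16 widths [7.1 7.3 8.4 8.4]
1.5 mean 0.46 slope -1.08
1.52 mean 0.18 slope -0.6
1.54 mean -0.11 slope -0.12
1.56 mean -0.36 slope 0.35
1.58 mean -0.62 slope 0.82
1.6 mean -0.88 slope 1.29
1.62 mean -1.14 slope 1.75
1.64 mean -1.4 slope 2.21
1.66 mean -1.66 slope 2.67
1.68 mean -1.89 slope 3.12
1.7 mean -2.12 slope 3.58
```

>>> jog_arm --increments '[{"slide": [-0.6,0,2],"roll": 0},{"slide": [-1,0,4],"roll": 0},{"slide": [-1.2,0,6],"roll": 0},{"slide": [-1.2,0,7],"roll": 0},{"slide": [-1.2,0,7],"roll": 0},{"slide": [-1.2,0,7],"roll": 0}]'

```text
time: 19.95
position: [525.0, -13.4, 101.1]
eef_rot: [180.0, -0.0, 82.8]
wrist_force: [-0.9, -1.1, 7.6]
gripper_width: 24.0
gripper_force: 35.0
```

```bash
python3 favg.py; python3 lev.py | sed -n 1,8p
python3 - <<'E'
from h import *
s=arm.snapshot("scene");cv2.imwrite("pics/s9.png",s["color"][:,:,::-1])
b=cv2.imread("pics/s9.png");a=cv2.imread("pics/s7.png")
cv2.imwrite("pics/c9.png",np.hstack([cv2.resize(x[135:185,265:325],(400,333),interpolation=2) for x in(a,b)]))
for n in("foot","shoulder"):print(n,[(d["xy"],d["conf"]) for d in arm.landmark_of("scene",n)][:2])
E
```

```text
F [-0.61 -0.68  8.23] [0.59 0.36 0.38] P [525.03 -13.38 101.16] [0.21 0.17 0.01] t 20.35
12 widths [7.3 7.4 8.6]
1.5 mean 1.01 slope -2.21
1.52 mean 0.71 slope -1.72
1.54 mean 0.39 slope -1.24
1.56 mean 0.07 slope -0.77
1.58 mean -0.24 slope -0.3
1.6 mean -0.48 slope 0.16
1.62 mean -0.78 slope 0.63
foot [([297.6, 152.6], 0.82), ([335.5, 140.3], 0.71)]
shoulder [([295.2, 163.0], 0.4)]
```

View pics/c9.png

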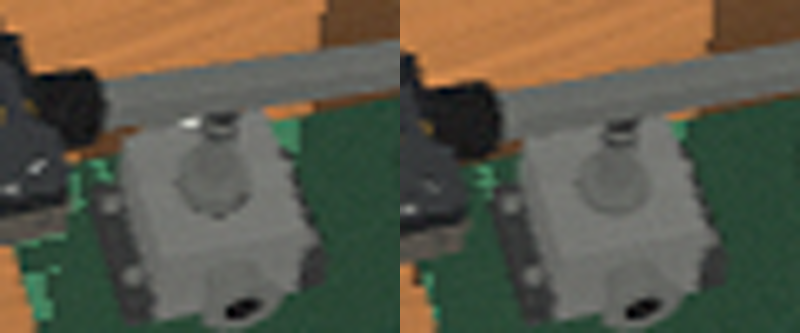

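>>> jog_arm --increments '[{"slide": [-0.2,0,2],"roll": 0},{"slide": [-0.2,0,4],"roll": 0},{"slide": [-0.2,0,6],"roll": 0},{"slide": [-0.2,0,8],"roll": 0},{"slide": [-0.2,0,9],"roll": 0},{"slide": [-0.2,0,9],"roll": 0},{"slide": [-0.2,0,9],"roll": 0}]'

```text
time: 21.18
position: [525.0, -13.8, 92.2]
eef_rot: [180.0, 0.0, 82.8]
wrist_force: [-0.8, -3.1, 10.0]
gripper_width: 23.6
gripper_force: 35.0
```

```bash
python3 favg.py; python3 lev.py | sed -n 1,12p
python3 - <<'E'
from h import *
s=arm.snapshot("scene");cv2.imwrite("pics/s10.png",s["color"][:,:,::-1])
for n in("foot","shoulder"):print(n,[(d["xy"],d["conf"]) for d in arm.landmark_of("scene",n)][:2])
a,b=[cv2.imread(f"pics/{n}.png") for n in("s7","s10")]
cv2.imwrite("pics/c10.png",np.hstack([cv2.resize(x[130:190,260:340],(400,300),interpolation=2) for x in(a,b)]))
E
```

```text
F [-1.39 -2.18  9.95] [0.32 0.29 0.6 ] P [524.98 -13.8   92.26] [-0.09  0.26 -0.01] t 21.5833
3 widths [7.1]
1.5 mean 1.74 slope 2.39
1.52 mean 1.4 slope 2.87
1.54 mean 1.07 slope 3.35
1.56 mean 0.74 slope 3.82
1.58 mean 0.41 slope 4.29
1.6 mean 0.09 slope 4.76
1.62 mean -0.23 slope 5.22
1.64 mean -0.55 slope 5.68
1.66 mean -0.87 slope 6.13
1.68 mean -1.19 slope 6.59
1.7 mean -1.5 slope 7.04
foot [([294.5, 151.9], 0.77)]
shoulder []
```

View pics/c10.png

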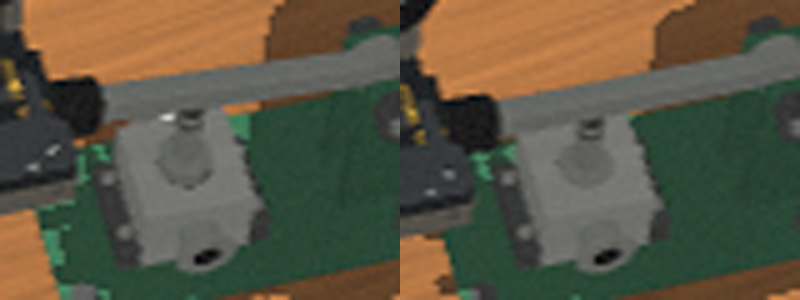

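>>> jog_arm --increments '[{"slide": [-0.3,0,1],"roll": 0},{"slide": [-0.3,0,1.5],"roll": 0},{"slide": [-0.3,0,1.5],"roll": 0},{"slide": [-0.3,0,1.5],"roll": 0},{"slide": [-0.3,0,1.5],"roll": 0},{"slide": [-0.3,0,1.5],"roll": 0},{"slide": [-0.3,0,1.5],"roll": 0},{"slide": [-0.3,0,1.5],"roll": 0}]'

```text
time: 22.5
position: [525.0, -13.9, 90.8]
eef_rot: [180.0, -0.0, 82.8]
wrist_force: [-1.0, -0.3, 10.7]
gripper_width: 23.8
gripper_force: 35.0
```

```bash
python3 favg.py; python3 -c "
from workcell import arm;print(arm.finish_job())"
```

```text
F [-1.11 -0.66 10.61] [0.42 0.56 0.67] P [524.98 -13.86  90.82] [ 0.24  0.24 -0.03] t 22.9
the job is handed in; nothing more can be done
None
```

The job was handed in at about 23 s, with no verdict returned: the stainless piston stands in the bore, and the gripper holds the lever at about 1.61 rad (estimated from the images and the grip position), with 10.6 N at the grip against the 10 N expected at level.

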